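# Gauge vertebra casts on the rod pin and sort them

## Robot

A 7-joint arm with a two-finger parallel gripper is mounted at the origin on the work surface. World frame = base frame: x ahead of the robot, y to its left, z up, the work surface at z = 0. Lengths are in m, angles in rad, forces in N, time in s.
With the tool pointing down it reaches from about 0.35 to 0.9 m from the base axis. Payload 7.2 kg.
Tool frame: the origin (TCP) lies at the very end of the fingers, on their centre line; the grasp point (between the pads) lies 19 mm behind it; z points along the fingers, x is the direction in which the jaws open and shut, and the axes are right-handed (so a half turn about z gives the same grasp; the last joint's range is limited). The gripper opens to 88 mm and grips with 3 to 60 N. Pads are 20 mm wide; open, the fingers measure 115 mm over their backs; the gripper's body (75 mm by 178 mm) begins 61 mm behind the grasp point.
Start: joints at [1.083, 0.411, -0.013, 1.596, 0.006, 1.134, -0.082], TCP at [0.255, -0.571, 0.223] pointing down, gripper open.
Joint ranges: [-2.95, 2.95], [-0.29, 1.99], [-1.47, 1.44], [0.14, 2.54], [-1.03, 4.17], [0.13, 1.85], [-2.86, 2.86]. Speed limits (rad/s): [2.39, 2.39, 3.01, 3.01, 3.14, 3.14, 3.14].

## Interface

Orientations are given as a unit quaternion [w, x, y, z].
In Python, from cell import get_state, capture, finish_job gives the robot as it stands.
- The arm moves only by the shell command python3 -m crank 'ROWS'. ROWS is JSON, a list of rows, each an object with "slide": the shift along the tool's x, y, z in m, a list of three; "dr": the turn, a rotation vector about the tool's x, y, z in degrees, a list of three; "fingers": the finger opening in m, from 0 to 0.0878. A call has 1 to 10 rows; each row shifts and turns the commanded pose from where the row before left it, along the tool's axes as they then stand; what a row does not reach is not made up. A row lasts 1/10 s, in which the tool goes at most 50 mm and 8.59 degrees, less where a joint would pass 70% of its speed; a pose out of reach is approached as far as the arm can. A call with a gripper value outside its range is refused whole. The fingers move at their own pace and stop on an object; the grip force is fixed at half the most. Time passes only in rows, so rows that do not move let the fingers close. It gives the time, the measured TCP pose, the force and the opening at its end, in the units of the state.
- get_state(): the state, without advancing time (a new reading comes with each control period).
- capture(name): name is "side" or "top" or "wrist"; returns a dict with "color" (480x640x3 uint8, blue, green, red), "fovy" (degrees; the focal length in pixels is half the picture's height over the tangent of half this angle, whatever the lens; pixels are square), "cx", "cy" (the principal point, pixels), "k1" (the pictures are not rectified: a ray, as slopes to the right and down, at radius r is drawn at 1 + k1 r^2 times it, then the intrinsics apply), "R" (3x3) and "t" (3): a world point X has camera coordinates R X + t; the wrist camera has in their place "T_tool_cam" (4x4, takes a point from camera to tool coordinates, whose origin is the TCP and whose axes are the tool frame's). Camera axes: x right, y down, z forward; pixel columns grow to the right and rows downward; lengths in m; the calibration is good to about 2 mm. A picture is of the moment at which its call begins: read the wrist's pose just before it. There is no depth.
- finish_job(): hands the job in, once; it reports no verdict.
The state is a dict: "time_s": time; "qpos": joint angles; "joint_vel": joint speeds; "joint_torque": joint torques, N m; "position": TCP position; "eef_rot": TCP orientation; "wrist_force": force on the tool from outside, world axes, zero at the start; "torque": the same for the moment, N m; "grip_width": finger opening in m.
Only numpy, scipy, OpenCV 4.12 (cv2) and the standard library are available. Lean on these libraries where they do the work, as an engineer would, in place of code of your own. Each camera call takes 0.05 s, during which the arm holds its last target. There are 200 camera calls.

## Task

Find out which of these two vertebra casts slides onto the teaching skeleton's support rod: take them one at a time and try each on a free pin of the two-pin gauge, pressing only gently, never forcing it. A cast that goes fully home stays there on its pin; one that stops part-way comes off again and goes into the round dish before you try the other. Set things down flat without dropping them, and leave the jar, the bottle and the long bone alone.

Things in the scene. Friction and masses are not known exactly. Their poses are not given: they have to be found in the camera images.
- vertebra_1: vertebra cast, bone-coloured, 90 g, flat: drum 40 mm across, 34 high, upright 16.5 mm bore through its middle; on its +x side an arch with wings (to y = +-37, x = 25 to 38 mm) and a spine (to x = 57), all 13 to 31 mm above the underside. Origin: bore axis at the underside, z up. Grip the drum at +y and -y. Inside, 12 mm in, a hard resin ring may narrow the bore: differs each time
- vertebra_2: vertebra cast, bone-coloured, 90 g, flat: drum 40 mm across, 34 high, upright 16.5 mm bore through its middle; on its +x side an arch with wings (to y = +-37, x = 25 to 38 mm) and a spine (to x = 57), all 13 to 31 mm above the underside. Origin: bore axis at the underside, z up. Grip the drum at +y and -y. Inside, 12 mm in, a hard resin ring may narrow the bore: differs each time
- gauge: fixed gauge: an aluminium block 70 mm (x) by 190 mm (y), 16 mm high, with two like upright steel pins 120 mm apart along y. Origin: centre of its underside on the table
- pin_1 (a point): foot of the gauge's upright steel pin 1 (at y = +60 mm on the block), on the block's top face; z up. Pin 14 mm thick, 40 mm tall, its top 4 mm tapered to 9 mm. A clear cast comes to rest with its underside on this face; a narrowed one stops with its underside about 27 mm above it
- pin_2 (a point): foot of the gauge's upright steel pin 2 (at y = -60 mm on the block), on the block's top face; z up. Pin 14 mm thick, 40 mm tall, its top 4 mm tapered to 9 mm. A clear cast comes to rest with its underside on this face; a narrowed one stops with its underside about 27 mm above it
- round_dish_floor (a point): round white dish, fixed, 154 mm outside diameter, rim 12 mm high, 4 mm thick: for casts that do not fit. Point: centre of its floor's upper face, 4 mm above the table
- jar: lidded jar, 52 mm across, 75 mm high. Origin: centre of underside; bystander, leave it where it is
- bottle: small capped bottle, 36 mm across, 85 mm high. Origin: centre of underside; bystander, leave it where it is
- long_bone: cast of a long bone, 254 mm long lying along its y, 60 mm wide at the ends, 35 mm high. Origin: under its middle; bystander, leave it where it is

How it is judged:
On the way, in this order (a step that is already met when the one before it is completed fails the run):
1. one cast has been tried: slid down a gauge pin, at least 9 mm onto it ((((horizontal distance between vertebra_1 and pin_1 below 0.004 m and z of vertebra_1 in the frame of pin_1 between -0.004 and 0.031 m and angle between vertebra_1's own z axis and vertical below 0.12 rad) or (horizontal distance between vertebra_1 and pin_2 below 0.004 m and z of vertebra_1 in the frame of pin_2 between -0.004 and 0.031 m and angle between vertebra_1's own z axis and vertical below 0.12 rad)) or ((horizontal distance between vertebra_2 and pin_1 below 0.004 m and z of vertebra_2 in the frame of pin_1 between -0.004 and 0.031 m and angle between vertebra_2's own z axis and vertical below 0.12 rad) or (horizontal distance between vertebra_2 and pin_2 below 0.004 m and z of vertebra_2 in the frame of pin_2 between -0.004 and 0.031 m and angle between vertebra_2's own z axis and vertical below 0.12 rad)))), for 0.1 s.
2. with the first cast home on its pin or flat in the dish, the other cast has been tried on a pin too (((((horizontal distance between vertebra_1 and pin_1 below 0.004 m and z of vertebra_1 in the frame of pin_1 between -0.004 and 0.031 m and angle between vertebra_1's own z axis and vertical below 0.12 rad) or (horizontal distance between vertebra_1 and pin_2 below 0.004 m and z of vertebra_1 in the frame of pin_2 between -0.004 and 0.031 m and angle between vertebra_1's own z axis and vertical below 0.12 rad)) and (((horizontal distance between vertebra_2 and pin_1 below 0.004 m and z of vertebra_2 in the frame of pin_1 between -0.004 and 0.004 m and angle between vertebra_2's own z axis and vertical below 0.12 rad) or (horizontal distance between vertebra_2 and pin_2 below 0.004 m and z of vertebra_2 in the frame of pin_2 between -0.004 and 0.004 m and angle between vertebra_2's own z axis and vertical below 0.12 rad)) or (horizontal distance between vertebra_2 and round_dish_floor below 0.06 m and z of vertebra_2 in the frame of round_dish_floor between -0.004 and 0.004 m and angle between vertebra_2's own z axis and vertical below 0.12 rad))) or (((horizontal distance between vertebra_2 and pin_1 below 0.004 m and z of vertebra_2 in the frame of pin_1 between -0.004 and 0.031 m and angle between vertebra_2's own z axis and vertical below 0.12 rad) or (horizontal distance between vertebra_2 and pin_2 below 0.004 m and z of vertebra_2 in the frame of pin_2 between -0.004 and 0.031 m and angle between vertebra_2's own z axis and vertical below 0.12 rad)) and (((horizontal distance between vertebra_1 and pin_1 below 0.004 m and z of vertebra_1 in the frame of pin_1 between -0.004 and 0.004 m and angle between vertebra_1's own z axis and vertical below 0.12 rad) or (horizontal distance between vertebra_1 and pin_2 below 0.004 m and z of vertebra_1 in the frame of pin_2 between -0.004 and 0.004 m and angle between vertebra_1's own z axis and vertical below 0.12 rad)) or (horizontal distance between vertebra_1 and round_dish_floor below 0.06 m and z of vertebra_1 in the frame of round_dish_floor between -0.004 and 0.004 m and angle between vertebra_1's own z axis and vertical below 0.12 rad))))), for 0.1 s.
At the end, for the whole second after the job is handed in: The cast that fits stands fully home on a gauge pin (underside within 4 mm of the block, within 4 mm of the pin's axis), the other on the round dish's floor (origin within 60 mm of its centre, underside within 4 mm of the floor); both flat (tilt below 0.12 rad) and at rest (((((horizontal distance between vertebra_1 and pin_1 below 0.004 m and z of vertebra_1 in the frame of pin_1 between -0.004 and 0.004 m and angle between vertebra_1's own z axis and vertical below 0.12 rad) or (horizontal distance between vertebra_1 and pin_2 below 0.004 m and z of vertebra_1 in the frame of pin_2 between -0.004 and 0.004 m and angle between vertebra_1's own z axis and vertical below 0.12 rad)) and (horizontal distance between vertebra_2 and round_dish_floor below 0.06 m and z of vertebra_2 in the frame of round_dish_floor between -0.004 and 0.004 m and angle between vertebra_2's own z axis and vertical below 0.12 rad)) or (((horizontal distance between vertebra_2 and pin_1 below 0.004 m and z of vertebra_2 in the frame of pin_1 between -0.004 and 0.004 m and angle between vertebra_2's own z axis and vertical below 0.12 rad) or (horizontal distance between vertebra_2 and pin_2 below 0.004 m and z of vertebra_2 in the frame of pin_2 between -0.004 and 0.004 m and angle between vertebra_2's own z axis and vertical below 0.12 rad)) and (horizontal distance between vertebra_1 and round_dish_floor below 0.06 m and z of vertebra_1 in the frame of round_dish_floor between -0.004 and 0.004 m and angle between vertebra_1's own z axis and vertical below 0.12 rad))) and linear speed of each of vertebra_1, vertebra_2 below 0.03 m/s); the robot touches nothing.
It fails at once if the gauge is pressed hard (more than 30 N) (contact force between anything else and gauge above 30 N).
It fails at once if a cast is dropped or thrown (out of the fingers at more than 0.7 m/s) ((contact force between vertebra_1 and the fingers below 0.02 N and linear speed of vertebra_1 above 0.7 m/s) or (contact force between vertebra_2 and the fingers below 0.02 N and linear speed of vertebra_2 above 0.7 m/s)).
It fails at once if the jar, bottle or long bone is moved more than 30 mm (distance of any of jar, bottle, long_bone from where it was at the start of the episode above 0.03 m).
It also fails if it takes over 72 s, if anything falls off the work surface, if the arm or the gripper's body presses on something with over 40 N, if the wrist force passes 120 N, or if a joint passes its speed limit or range.

## Working session

There is one attempt and no reset: what is moved stays moved. The work goes in short steps, Python scripts to look and compute and a shell command to move; the robot and the scene stay as the last step left them, time stands still between calls to the robot, and variables do not carry over. Pictures are saved under pics/ and viewed, about 8 in all and at most 12, crops included, and the job is handed in when it is done.

```bash
mkdir -p pics; ls
cat > h.py <<'E'
import numpy as np, cv2
from cell import get_state, capture
from scipy.spatial.transform import Rotation as Ro
def rot(s): q=s["eef_rot"]; return Ro.from_quat([q[1],q[2],q[3],q[0]]).as_matrix()
def shot(name,fn=None):
    s=get_state(); c=capture(name)
    if name=="wrist":
        T=np.eye(4);T[:3,:3]=rot(s);T[:3,3]=s["position"]
        W=T@np.array(c["T_tool_cam"]); c["Rw"]=W[:3,:3]; c["o"]=W[:3,3]
    else:
        R=np.array(c["R"]); c["Rw"]=R.T; c["o"]=-R.T@np.array(c["t"])
    if fn: cv2.imwrite(fn,c["color"])
    return c
def K(c):
    f=240/np.tan(np.radians(c["fovy"])/2); return f
def ray(c,u,v):
    f=K(c); d=np.array([(u-c["cx"])/f,(v-c["cy"])/f]); p=d.copy()
    for _ in range(30): p=d/(1+c["k1"]*(p@p))
    r=c["Rw"]@np.array([p[0],p[1],1]); return c["o"],r
def onz(c,u,v,z):
    o,r=ray(c,u,v); return o+r*(z-o[2])/r[2]
def proj(c,X):
    p=c["Rw"].T@(np.array(X)-c["o"]); a=p[:2]/p[2]; a=a*(1+c["k1"]*(a@a)); return a*K(c)+[c["cx"],c["cy"]]
E
python3 - <<'E'
from h import *
import pickle
s=get_state();print({k:np.round(v,3) for k,v in s.items()})
for n in("top","side","wrist"):
    c=shot(n,f"pics/{n}0.png"); pickle.dump(c,open(f"{n}0.pkl","wb")); print(n,c["o"],c["fovy"],c["k1"],c["Rw"][:,2])
E
```

```text
pics
{'time_s': np.float64(0.0), 'qpos': array([ 1.083,  0.412, -0.013,  1.597,  0.006,  1.134, -0.082]), 'joint_vel': array([-0.001,  0.001, -0.   , -0.001, -0.001,  0.001,  0.002]), 'joint_torque': array([ 0.0000e+00, -5.8796e+01,  6.4200e-01, -2.9108e+01, -5.4000e-02,
        1.8000e-02,  0.0000e+00]), 'position': array([ 0.255, -0.57 ,  0.222]), 'eef_rot': array([-0.   ,  0.839, -0.544, -0.001]), 'wrist_force': array([ 0.178, -0.578, -0.174]), 'torque': array([-0.046, -0.014,  0.035]), 'grip_width': np.float64(0.088)}
top [ 0.39815035 -0.00352255  1.11180427] 54.91207341028827 0.03198615342095191 [ 0.21401359  0.00514651 -0.97681713]
side [0.20882881 0.5363141  0.86426523] 47.976170429703544 -0.12751679857051623 [ 0.391203   -0.49070782 -0.77856667]
wrist [ 0.32145099 -0.54013084  0.3832759 ] 68.09795587884116 -0.03374075709335184 [-0.24532109 -0.10880236 -0.96331698]
```

View pics/top0.png

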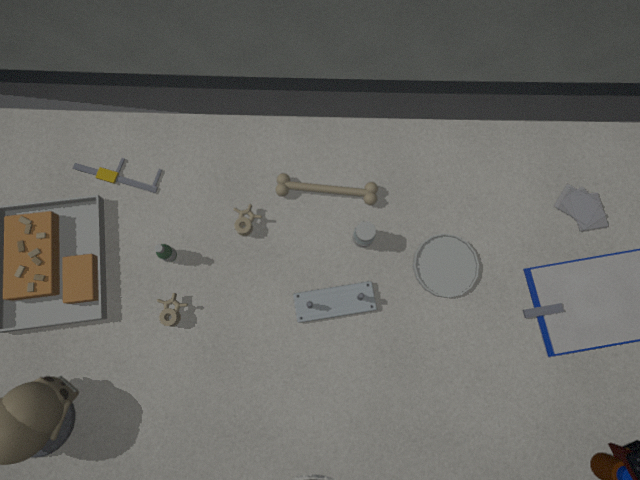

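View pics/side0.png

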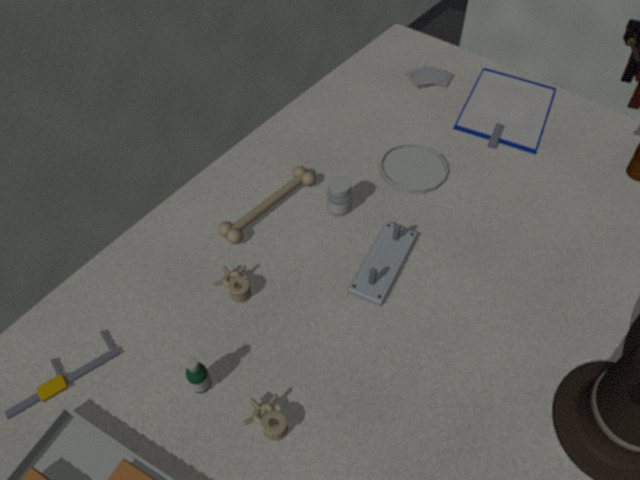

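Top view: casts near (245,226) and (170,316), gauge near (335,302) with pins near (310,305)/(361,297), dish at (447,266), bottle at (164,252), jar at (365,235) and the bone above. The side view agrees. Next I get rough positions from both views.

Run:
```python
from h import *
import pickle
t=pickle.load(open("top0.pkl","rb"));s=pickle.load(open("side0.pkl","rb"))
for n,a,b,z in [("A",(244,229),(239,283),.034),("B",(169,318),(274,421),.034),("gauge",(335.5,302),(384,263),.016),("pinL top",(310,304),(373,271),.056),("pinR top",(361,296),(396,229),.056),("dish",(447,266),(414,169),.012),("jar",(365,228),(340,183),.075),("bottle",(161,247),(195,362),.085),("Aspine",(274,220),(218,283),.022),("Bspine",(171,296),(256,404),.03)]:
    print(n,onz(t,*a,z).round(3),onz(s,*b,z).round(3))
# gauge block mask from the top view: corners
im=t["color"];cr=lambda u,v,w,h,k:cv2.resize(im[v:v+h,u:u+w],None,fx=k,fy=k,interpolation=cv2.INTER_CUBIC)
a=cr(145,280,70,60,5);b=cr(220,195,70,60,5);c=cr(285,270,140,60,5)
cv2.imwrite("pics/crop.png",np.vstack([np.hstack([a,b]),c]))
```

```text
A [0.667 0.183 0.034] [0.677 0.185 0.034]
B [0.452 0.343 0.034] [0.454 0.345 0.034]
gauge [ 0.499 -0.04   0.016] [ 0.494 -0.03   0.016]
pinL top [0.49  0.019 0.056] [0.487 0.025 0.056]
pinR top [ 0.511 -0.097  0.056] [ 0.508 -0.086  0.056]
dish [ 0.593 -0.307  0.012] [ 0.587 -0.296  0.012]
jar [ 0.666 -0.104  0.075] [ 0.658 -0.106  0.075]
bottle [0.608 0.359 0.085] [0.601 0.362 0.085]
Aspine [0.695 0.114 0.022] [0.716 0.204 0.022]
Bspine [0.503 0.344 0.03 ] [0.497 0.341 0.03 ]
```

View pics/crop.png

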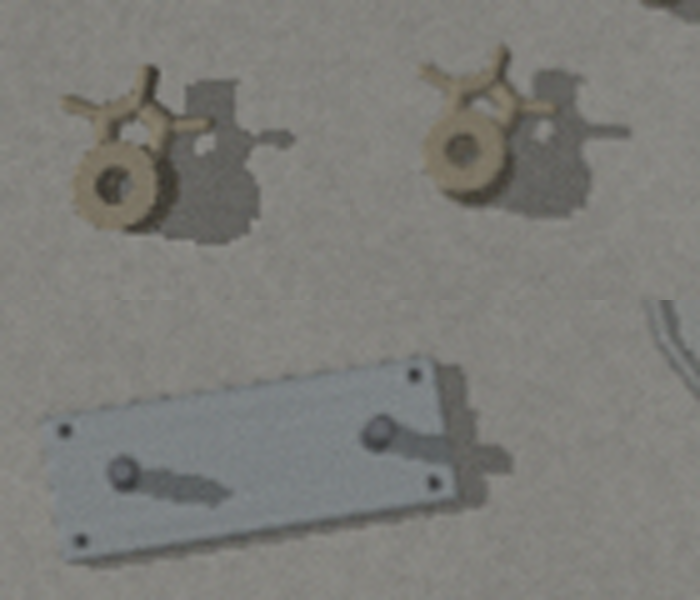

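Crops put the cast drums at top-view (168.4,317.2) and (243.0,225.4). Both spines point nearly ahead. The pin tops are at (309.8,304.6) and (360.8,296.6). I move over the gauge and turn the jaws to about yaw 73°.

```bash
python3 -m crank '[{"slide":[-0.034,-0.033,0]},{"slide":[-0.034,-0.033,0]},{"slide":[-0.034,-0.033,0]},{"slide":[-0.034,-0.033,0]},{"slide":[-0.034,-0.033,0]},{"slide":[-0.034,-0.033,0]},{"slide":[-0.034,-0.033,0]},{"slide":[-0.034,-0.033,0]},{"slide":[-0.034,-0.033,0]},{"slide":[-0.034,-0.033,0]}]'
python3 -m crank '[{"slide":[-0.034,-0.033,0]},{"slide":[-0.034,-0.033,0]},{"dr":[0,0,-8.5]},{"dr":[0,0,-8.5]},{"dr":[0,0,-8.5]},{"dr":[0,0,-8.5]},{"dr":[0,0,-8.5]},{"dr":[0,0,-8.5]},{"dr":[0,0,-8.5]},{"dr":[0,0,-8.5]}]'
python3 -m crank '[{"dr":[0,0,-8.5]},{"dr":[0,0,-8.5]},{"dr":[0,0,-8.5]},{"dr":[0,0,-8.5]},{"dr":[0,0,-8.5]},{"dr":[0,0,-8.5]},{"dr":[0,0,-8.5]},{"dr":[0,0,-8.5]},{"dr":[0,0,-3]},{}]'
python3 - <<'E'
from h import *
import pickle
s=get_state();R=rot(s);print(s["time_s"],s["position"],np.degrees(np.arctan2(R[1,0],R[0,0])),R[:,2])
c=shot("wrist","pics/w1.png");pickle.dump(c,open("w1.pkl","wb"));print(c["o"])
E
```

```text
0.15 [ 0.25454905 -0.57040454  0.22202489] -65.94512012382758 [-5.70258201e-04  1.05017964e-03 -9.99999286e-01]
[ 0.32146424 -0.54014944  0.38337554]invalid input
invalid input
invalid input
```

View pics/w1.png

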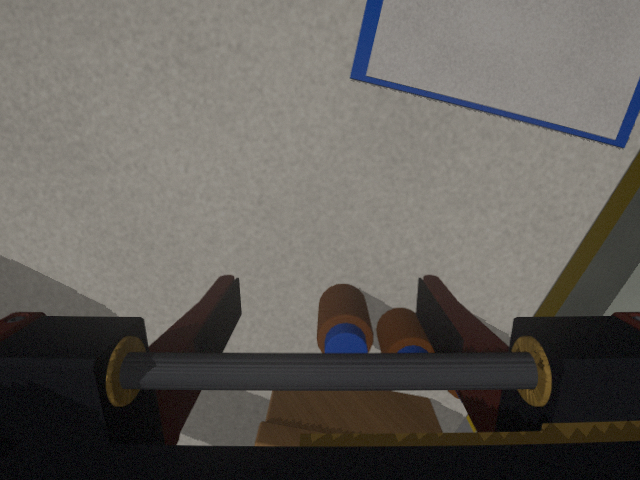

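Refused: each row needs all its keys. The wrist picture only shows the start area (clipboard, fingers). I retry with full rows.

```bash
python3 -m crank '[{"slide":[-0.034,-0.033,0],"dr":[0,0,0],"fingers":0.0878},{"slide":[-0.034,-0.033,0],"dr":[0,0,0],"fingers":0.0878},{"slide":[-0.034,-0.033,0],"dr":[0,0,0],"fingers":0.0878},{"slide":[-0.034,-0.033,0],"dr":[0,0,0],"fingers":0.0878},{"slide":[-0.034,-0.033,0],"dr":[0,0,0],"fingers":0.0878},{"slide":[-0.034,-0.033,0],"dr":[0,0,0],"fingers":0.0878},{"slide":[-0.034,-0.033,0],"dr":[0,0,0],"fingers":0.0878},{"slide":[-0.034,-0.033,0],"dr":[0,0,0],"fingers":0.0878},{"slide":[-0.034,-0.033,0],"dr":[0,0,0],"fingers":0.0878},{"slide":[-0.034,-0.033,0],"dr":[0,0,0],"fingers":0.0878}]'
python3 -m crank '[{"slide":[-0.034,-0.033,0],"dr":[0,0,0],"fingers":0.0878},{"slide":[-0.034,-0.033,0],"dr":[0,0,0],"fingers":0.0878},{"slide":[0,0,0],"dr":[0,0,-8.5],"fingers":0.0878},{"slide":[0,0,0],"dr":[0,0,-8.5],"fingers":0.0878},{"slide":[0,0,0],"dr":[0,0,-8.5],"fingers":0.0878},{"slide":[0,0,0],"dr":[0,0,-8.5],"fingers":0.0878},{"slide":[0,0,0],"dr":[0,0,-8.5],"fingers":0.0878},{"slide":[0,0,0],"dr":[0,0,-8.5],"fingers":0.0878},{"slide":[0,0,0],"dr":[0,0,-8.5],"fingers":0.0878},{"slide":[0,0,0],"dr":[0,0,-8.5],"fingers":0.0878}]'
python3 -m crank '[{"slide":[0,0,0],"dr":[0,0,-8.5],"fingers":0.0878},{"slide":[0,0,0],"dr":[0,0,-8.5],"fingers":0.0878},{"slide":[0,0,0],"dr":[0,0,-8.5],"fingers":0.0878},{"slide":[0,0,0],"dr":[0,0,-8.5],"fingers":0.0878},{"slide":[0,0,0],"dr":[0,0,-8.5],"fingers":0.0878},{"slide":[0,0,0],"dr":[0,0,-8.5],"fingers":0.0878},{"slide":[0,0,0],"dr":[0,0,-8.5],"fingers":0.0878},{"slide":[0,0,0],"dr":[0,0,-8.5],"fingers":0.0878},{"slide":[0,0,0],"dr":[0,0,-3],"fingers":0.0878},{"slide":[0,0,0],"dr":[0,0,0],"fingers":0.0878}]'
python3 - <<'E'
from h import *
import pickle
s=get_state();R=rot(s);print(s["time_s"],s["position"],np.degrees(np.arctan2(R[1,0],R[0,0])),R[:,2])
c=shot("wrist","pics/w2.png");pickle.dump(c,open("w2.pkl","wb"));print(c["o"])
E
```

```text
time_s: 1.2
position: [0.4178, -0.124, 0.2229]
eef_rot: [0.0, 0.839, -0.544, 0.0]
wrist_force: [1.1, -0.6, 0.1]
grip_width: 0.0879
time_s: 2.2
position: [0.4499, -0.0368, 0.2226]
eef_rot: [0.0, 1.0, 0.021, -0.0]
wrist_force: [-0.3, 0.5, 0.2]
grip_width: 0.0875
time_s: 3.2
position: [0.4499, -0.0369, 0.2225]
eef_rot: [-0.0, 0.803, 0.595, -0.0]
wrist_force: [0.5, -0.4, 0.3]
grip_width: 0.0875
3.2 [ 0.44988528 -0.03685243  0.22254693] 73.07872187723036 [-2.79440377e-04  3.84149882e-06 -9.99999961e-01]
[ 0.37926435 -0.01499722  0.38392417]
```

View pics/w2.png

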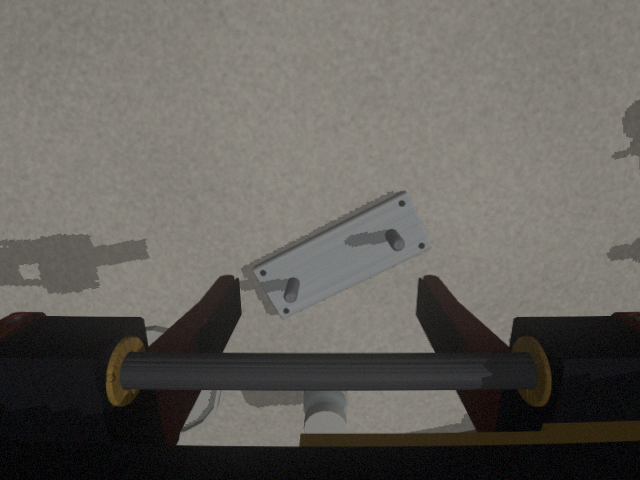

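The whole gauge is visible. Corner screws are at (402,204), (421,246), (286,311), (263,273), with pin tops near (399,245) and (289,297). I refine them at sub-pixel level.

Run:
```python
from h import *
import pickle
c=pickle.load(open("w2.pkl","rb"));im=c["color"];g=cv2.cvtColor(im,cv2.COLOR_BGR2GRAY).astype(float)
P=[]
for u,v in[(402,204),(421,246),(286,311),(263,273)]:
    w=g[v-5:v+6,u-5:u+6];w=np.clip(np.median(w)-12-w,0,None);y,x=np.mgrid[-5:6,-5:6]
    uv=(u+(w*x).sum()/w.sum(),v+(w*y).sum()/w.sum());P.append(onz(c,*uv,.016)[:2]);print(np.round(uv,1),P[-1].round(4))
P=np.array(P);m=P.mean(0);print("center",m,[np.linalg.norm(P[i]-P[i-1]).round(4) for i in range(4)])
ax=(P[0]+P[1]-P[2]-P[3]);ax/=np.linalg.norm(ax);print("yaw y",np.degrees(np.arctan2(ax[1],ax[0])))
for s in(1,-1):
    p=m+s*.06*ax;print("pin",p.round(4),"foot px",proj(c,[*p,.016]).round(1),"top px",proj(c,[*p,.056]).round(1))
t=pickle.load(open("top0.pkl","rb"))
for s in(1,-1):
    p=m+s*.06*ax;print("top view px",proj(t,[*p,.056]).round(1))
print("A",onz(t,243,225.4,.034),onz(t,250.4,205,.022)-onz(t,243,225.4,.034),"B",onz(t,168.4,317.2,.034),onz(t,174.8,294,.022)-onz(t,168.4,317.2,.034))
cr=cv2.resize(im[180:330,230:440],None,fx=3.6,fy=3.6,interpolation=cv2.INTER_CUBIC);cv2.imwrite("pics/w2c.png",cr)
```

```text
[401.4 203. ] [0.4603 0.0404]
[421.1 245.4] [0.5114 0.0499]
[285.8 310.5] [ 0.5422 -0.1151]
[262.7 272.5] [ 0.4911 -0.1247]
center [ 0.50125227 -0.03739261] [np.float64(0.1679), np.float64(0.052), np.float64(0.1678), np.float64(0.052)]
yaw y 100.55499961235381
pin [0.4903 0.0216] foot px [391.1 234.6] top px [398.1 245. ]
pin [ 0.5122 -0.0964] foot px [293.  282.7] top px [289.2 297.9]
top view px [308.9 303.7]
top view px [360.8 295.4]
A [0.67596959 0.18626933 0.034     ] [ 0.05529335 -0.01296668 -0.012     ] B [0.45378954 0.34407458 0.034     ] [ 0.05474603 -0.00584419 -0.012     ]
```

View pics/w2c.png

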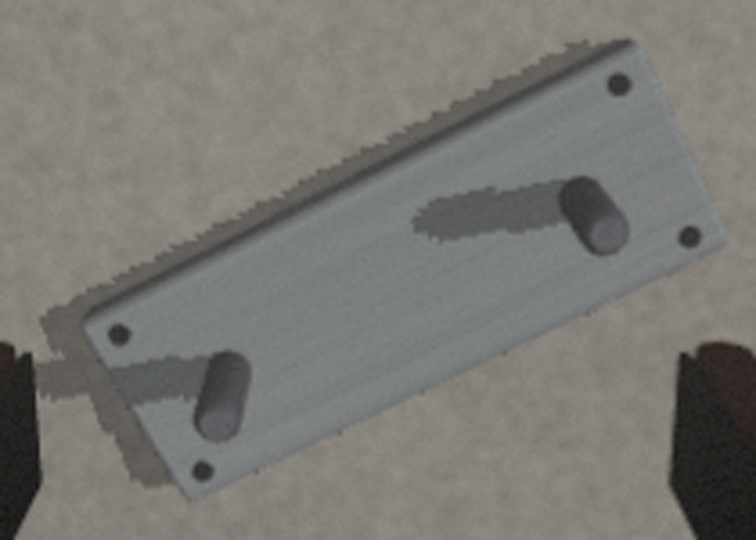

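Predicted pin tops match the picture to about 1 px. Pin 1 is at (0.490,0.022) and pin 2 at (0.512,-0.096). Next, cast A near (0.676,0.186).

```bash
python3 -m crank '[{"slide":[0.039,0.021,0.006],"dr":[0,0,0],"fingers":0.0878},{"slide":[0.039,0.021,0.006],"dr":[0,0,0],"fingers":0.0878},{"slide":[0.039,0.021,0.006],"dr":[0,0,0],"fingers":0.0878},{"slide":[0.039,0.021,0.006],"dr":[0,0,0],"fingers":0.0878},{"slide":[0.039,0.021,0.006],"dr":[0,0,0],"fingers":0.0878},{"slide":[0.039,0.021,0.006],"dr":[0,0,0],"fingers":0.0878},{"slide":[0.039,0.021,0.006],"dr":[0,0,0],"fingers":0.0878},{"slide":[0,0,0],"dr":[0,0,0],"fingers":0.0878},{"slide":[0,0,0],"dr":[0,0,0],"fingers":0.0878}]'
python3 - <<'E'
from h import *
import pickle
s=get_state();print(s["position"])
c=shot("wrist","pics/w3.png");pickle.dump(c,open("w3.pkl","wb"))
E
```

```text
time_s: 4.15
position: [0.6698, 0.1826, 0.1793]
eef_rot: [-0.001, 0.803, 0.595, -0.001]
wrist_force: [-0.8, -0.5, -1.1]
grip_width: 0.088
[0.66979414 0.18263802 0.17926345]
```

View pics/w3.png

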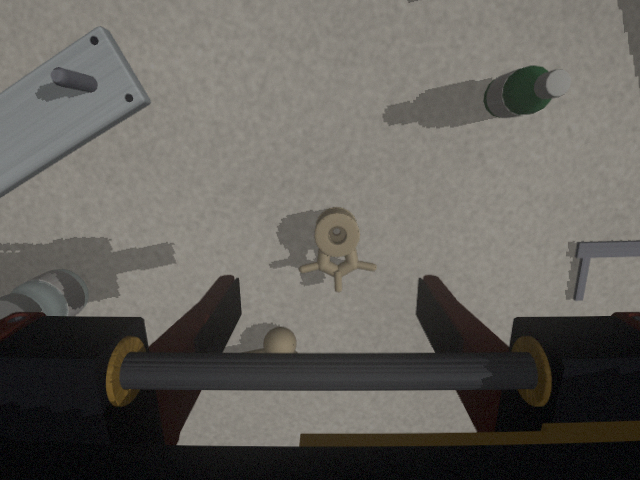

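Cast A sits between the fingers with its drum top near (336,235), spine tip (338,290) and wing tips (302,268)/(375,266). I measure it precisely.

```bash
cat >> h.py <<'E'
def cast(c,u,v,rpx,pos,R,z=.034):
    g=cv2.cvtColor(c["color"],cv2.COLOR_BGR2GRAY);w=55;x0,y0=int(u)-w,int(v)-w
    k=4;b=cv2.GaussianBlur(cv2.resize(g[y0:y0+2*w,x0:x0+2*w],None,fx=k,fy=k,interpolation=cv2.INTER_CUBIC),(0,0),3)
    H=cv2.HoughCircles(b,cv2.HOUGH_GRADIENT_ALT,1.5,20,param1=100,param2=.5,minRadius=int(.3*rpx*k),maxRadius=int(1.2*rpx*k))
    if H is None: print("none");return
    for h in H.reshape(-1,3 if H.shape[-1]==3 else 4)[:5]:
        U,V=(h[0]+.5)/k-.5+x0,(h[1]+.5)/k-.5+y0;p=onz(c,U,V,z);q=onz(c,U+h[2]/k,V,z)
        print("px",np.round([U,V,h[2]/k],1),"pos",p.round(4),"r mm",(1e3*np.linalg.norm(q-p)).round(1),"tool d",(R.T@(p-pos)).round(4))
E
python3 - <<'E'
from h import *
import pickle
c=pickle.load(open("w3.pkl","rb"));s=get_state();R=rot(s)
cast(c,336,235,22,s["position"],R)
m=onz(c,336.5,234.5,.034);
for a in[(338,289),(302,268),(375,266)]:
    d=onz(c,*a,.026)-m;d2=R.T@d;print(np.round(d2,4),np.degrees(np.arctan2(d2[0],d2[1])).round(1))
cv2.imwrite("pics/w3c.png",cv2.resize(c["color"][200:300,285:390],None,fx=6,fy=6,interpolation=cv2.INTER_CUBIC))
E
```

```text
px [337.6 235.1   9.3] pos [0.678  0.1892 0.034 ] r mm 8.3 tool d [0.0101 0.0058 0.146 ]
[0.0021 0.0559 0.0079] 2.1
[-0.032   0.0346  0.008 ] -42.7
[0.0366 0.0325 0.0079] 48.4
```

View pics/w3c.png

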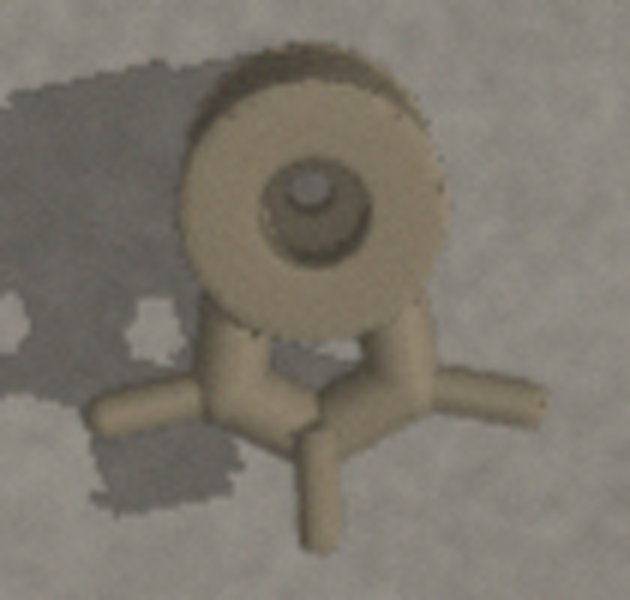

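The crop shows a clean bore (centre ≈(337.8,235.3), radius 8.3 mm vs the stated 8.25) and a narrower opening inside that may be a ring. Yaw is within about 1°. I go down and grasp.

```bash
python3 -m crank '[{"slide":[0.010,0.006,0.02],"dr":[0,0,0],"fingers":0.0878},{"slide":[0,0,0.04],"dr":[0,0,0],"fingers":0.0878},{"slide":[0,0,0.04],"dr":[0,0,0],"fingers":0.0878},{"slide":[0,0,0.04],"dr":[0,0,0],"fingers":0.0878},{"slide":[0,0,0.02],"dr":[0,0,0],"fingers":0.0878},{"slide":[0,0,0.013],"dr":[0,0,0],"fingers":0.0878},{"slide":[0,0,0],"dr":[0,0,0],"fingers":0.0878},{"slide":[0,0,0],"dr":[0,0,0],"fingers":0.03},{"slide":[0,0,0],"dr":[0,0,0],"fingers":0.03},{"slide":[0,0,0],"dr":[0,0,0],"fingers":0.03}]'
python3 -m crank '[{"slide":[0,0,0],"dr":[0,0,0],"fingers":0.03},{"slide":[0,0,0],"dr":[0,0,0],"fingers":0.03},{"slide":[0,0,0],"dr":[0,0,0],"fingers":0.03},{"slide":[0,0,0],"dr":[0,0,0],"fingers":0.03}]'
```

```text
time_s: 5.2
position: [0.6798, 0.1896, 0.0093]
eef_rot: [0.0, 0.804, 0.595, 0.001]
wrist_force: [1.0, 0.2, 0.0]
grip_width: 0.067
time_s: 5.6
position: [0.6789, 0.1892, 0.0078]
eef_rot: [0.0, 0.804, 0.595, -0.0]
wrist_force: [-0.3, -0.3, 1.9]
grip_width: 0.0405
```

Gripped (0.0405 m opening). I lift and carry it over pin 1.

```bash
python3 -m crank '[{"slide":[0,0,-0.02],"dr":[0,0,0],"fingers":0.03},{"slide":[0,0,-0.04],"dr":[0,0,0],"fingers":0.03},{"slide":[0,0,-0.045],"dr":[0,0,0],"fingers":0.03},{"slide":[-0.036,-0.022,0],"dr":[0,0,0],"fingers":0.03},{"slide":[-0.036,-0.022,0],"dr":[0,0,0],"fingers":0.03},{"slide":[-0.036,-0.022,0],"dr":[0,0,0],"fingers":0.03},{"slide":[-0.036,-0.022,0],"dr":[0,0,0],"fingers":0.03},{"slide":[-0.036,-0.022,0],"dr":[0,0,0],"fingers":0.03},{"slide":[-0.0355,-0.02,0],"dr":[0,0,0],"fingers":0.03},{"slide":[0,0,0],"dr":[0,0,0],"fingers":0.03}]'
python3 -m crank '[{"slide":[0,0,0],"dr":[0,0,0],"fingers":0.03},{"slide":[0,0,0],"dr":[0,0,0],"fingers":0.03}]'
python3 - <<'E'
from h import *
s=get_state();R=rot(s);print(s["position"],s["wrist_force"])
p=np.array([.4903,.0216,.056]);print("tool d to pin top",(R.T@(p-s["position"])).round(4),"tilt",R[:,2].round(4))
c=shot("wrist","pics/w4.png");cast(c,*proj(c,s["position"]-R[:,2]*.0265),45,s["position"],R,s["position"][2]+.0265)
E
```

```text
time_s: 6.6
position: [0.4881, 0.0166, 0.1132]
eef_rot: [0.001, 0.805, 0.594, -0.002]
wrist_force: [0.5, -0.1, -1.1]
grip_width: 0.0398
time_s: 6.8
position: [0.493, 0.022, 0.1136]
eef_rot: [0.0, 0.803, 0.595, 0.001]
wrist_force: [0.6, 1.0, -1.3]
grip_width: 0.0397
[0.49295138 0.02199673 0.1136366 ] [ 0.55884625  1.01944695 -1.34902475]
tool d to pin top [-0.0012 -0.0025  0.0576] tilt [ 2.1e-03  5.0e-04 -1.0e+00]
none
```

View pics/w4.png

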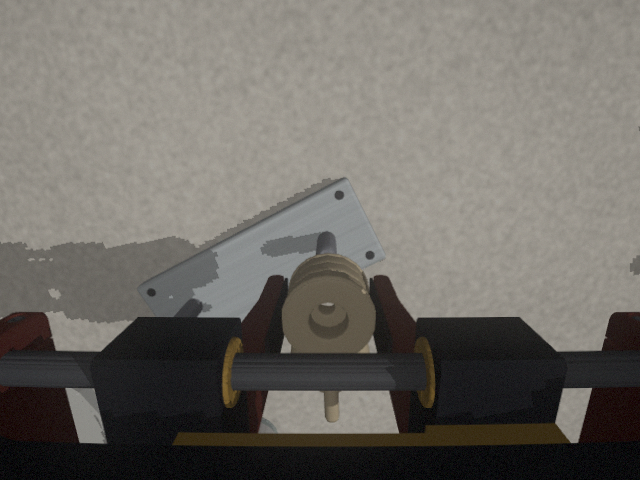

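The held cast's bore is near (328,320), with the pin shaft foot at (326,238) behind it and screws at (339,195), (370,255), (151,293). I compute the relative offset in this one picture.

Run:
```python
from h import *
s=get_state();R=rot(s);c=shot("wrist");im=c["color"];g=cv2.cvtColor(im,cv2.COLOR_BGR2GRAY).astype(float)
print(s["position"])
P=[]
for u,v in[(339,195),(370,255),(151,293)]:
    w=g[v-5:v+6,u-5:u+6];w=np.clip(np.median(w)-12-w,0,None);y,x=np.mgrid[-5:6,-5:6]
    uv=(u+(w*x).sum()/w.sum(),v+(w*y).sum()/w.sum());P.append(onz(c,*uv,.016));print(np.round(uv,1),P[-1].round(4))
m=(P[1]+P[2])/2;m01=(P[0]+P[1])/2;a=m01-m;print("half",np.linalg.norm(a)); 
ax=(P[0]-P[2]); ax/=np.linalg.norm(ax); pin=m+.06*ax;print("pin here",pin.round(4),proj(c,pin).round(1))
cast(c,329,318,45,s["position"],R,s["position"][2]+.0265)
b=cv2.GaussianBlur(cv2.resize(im[255:365,275:385],None,fx=4,fy=4,interpolation=cv2.INTER_CUBIC),(0,0),2);gb=cv2.cvtColor(b,cv2.COLOR_BGR2GRAY)
H=cv2.HoughCircles(gb,cv2.HOUGH_GRADIENT,1.5,10,param1=60,param2=20,minRadius=60,maxRadius=100)
if H is not None:
  for h in H[0][:3]:
    U,V=h[0]/4+275,h[1]/4+255;p=onz(c,U,V,s["position"][2]+.0265);print(U,V,h[2]/4,p.round(4),"to pin, tool",(R.T@(pin-p)).round(4))
```

```text
[0.49289684 0.02227042 0.11338474]
[338.4 194.8] [0.4602 0.0404 0.016 ]
[369.1 255.1] [0.5114 0.0499 0.016 ]
[150.5 292.5] [ 0.4913 -0.1246  0.016 ]
half 0.08394263801575509
pin here [0.4902 0.0216 0.016 ] [325.7 239.9]
none
345.6875 284.8125 21.75 [0.4781 0.0346 0.1399] to pin, tool [-0.009   0.0152  0.1239]
380.5625 290.0625 15.375 [0.4845 0.0476 0.1399] to pin, tool [-0.0234  0.0129  0.1239]
355.4375 331.3125 17.025 [0.4998 0.0326 0.1399] to pin, tool [-0.0135 -0.0061  0.1239]
```

Run:
```python
from h import *
s=get_state();R=rot(s);c=shot("wrist");im=c["color"];p0=s["position"];z=p0[2]+.0265
pin=np.array([.4902,.0216,.056])
g=cv2.GaussianBlur(cv2.cvtColor(im,cv2.COLOR_BGR2GRAY),(0,0),1)
print("row",g[320,285:378:3]);print("col",g[270:352:3,329])
print("expected px",proj(c,p0+R@[0,-.0009,-.0265]))
for uv in[(329,320.5),(328,320)]:
    p=onz(c,*uv,z);print(p.round(4),(R.T@(p-p0)).round(4),"to pin",(R.T@(pin-p)).round(4))
cv2.imwrite("pics/w5.png",cv2.resize(im[230:370,250:410],None,fx=4.5,fy=4.5,interpolation=cv2.INTER_CUBIC))
```

```text
row [88 89 88 89 89 88 89 87 66 65 85 88 89 89 90 89 88 89 88 80 65 72 88 89
 88 89 89 89 89 87 57]
col [ 78  73  85  94  93  92  91  91  91  90  90 128  87  67  72  89  90  89
  88  71  65  67  70  83  90  88  88  84]
expected px [327.35720728 321.772109  ]
[0.4914 0.0234 0.1396] [ 0.0007 -0.0015 -0.0265] to pin [-0.0022 -0.0007  0.0836]
[0.4911 0.0231 0.1396] [ 0.0003 -0.0017 -0.0265] to pin [-0.0018 -0.0005  0.0836]
```

View pics/w5.png

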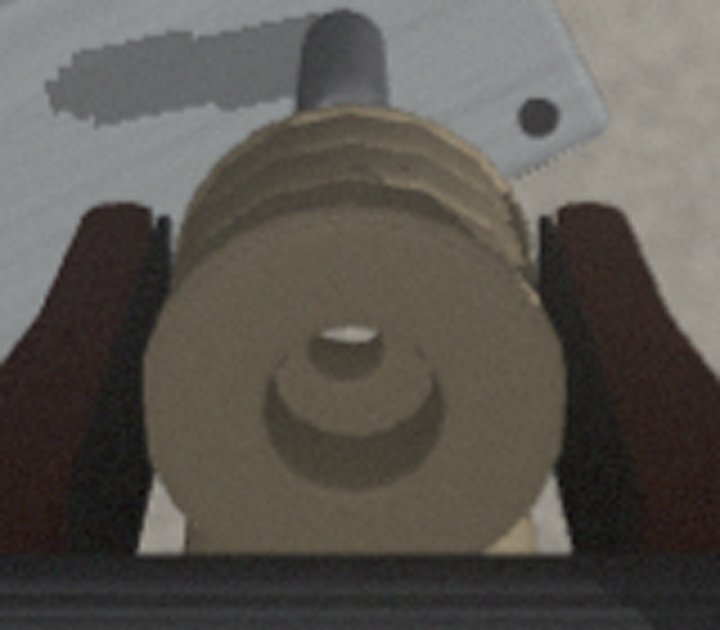

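I've now used 10 views. The crop shows a clear internal narrow ring in A and the bore at (328.4,319.3), so the correction is about (-1.5,-1) mm. I descend in small steps and watch the force.

```bash
python3 -m crank '[{"slide":[-0.0015,-0.001,0.015],"dr":[0,0,0],"fingers":0.03},{"slide":[0,0,0.02],"dr":[0,0,0],"fingers":0.03},{"slide":[0,0,0.012],"dr":[0,0,0],"fingers":0.03},{"slide":[0,0,0],"dr":[0,0,0],"fingers":0.03},{"slide":[0,0,0],"dr":[0,0,0],"fingers":0.03}]'
python3 -m crank '[{"slide":[0,0,0.003],"dr":[0,0,0],"fingers":0.03},{"slide":[0,0,0.003],"dr":[0,0,0],"fingers":0.03},{"slide":[0,0,0],"dr":[0,0,0],"fingers":0.03}]'
python3 -m crank '[{"slide":[0,0,0.003],"dr":[0,0,0],"fingers":0.03},{"slide":[0,0,0],"dr":[0,0,0],"fingers":0.03}]'
```

```text
time_s: 7.45
position: [0.4905, 0.0206, 0.0657]
eef_rot: [-0.0, 0.803, 0.596, -0.0]
wrist_force: [0.3, -0.1, -1.4]
grip_width: 0.0399
time_s: 7.75
position: [0.4904, 0.0199, 0.0597]
eef_rot: [0.0, 0.804, 0.595, 0.0]
wrist_force: [0.3, -1.2, -1.6]
grip_width: 0.0398
time_s: 7.95
position: [0.4903, 0.0199, 0.0565]
eef_rot: [-0.0, 0.804, 0.595, 0.0]
wrist_force: [0.7, 0.8, -1.2]
grip_width: 0.0398
```

```bash
python3 -m crank '[{"slide":[0.001,0.0005,0.002],"dr":[0,0,0],"fingers":0.03},{"slide":[0,0,0],"dr":[0,0,0],"fingers":0.03}]'
python3 -m crank '[{"slide":[0,0,0.002],"dr":[0,0,0],"fingers":0.03},{"slide":[0,0,0],"dr":[0,0,0],"fingers":0.03}]'
python3 -m crank '[{"slide":[0,0,0.002],"dr":[0,0,0],"fingers":0.03},{"slide":[0,0,0],"dr":[0,0,0],"fingers":0.03}]'
```

```text
time_s: 8.15
position: [0.4911, 0.0208, 0.0545]
eef_rot: [-0.0, 0.804, 0.595, -0.0]
wrist_force: [-0.2, 0.9, -1.4]
grip_width: 0.04
time_s: 8.35
position: [0.4909, 0.0207, 0.0524]
eef_rot: [-0.0, 0.804, 0.595, -0.0]
wrist_force: [-0.0, -1.3, -1.5]
grip_width: 0.0398
time_s: 8.55
position: [0.4912, 0.0208, 0.0506]
eef_rot: [0.0, 0.804, 0.595, 0.0]
wrist_force: [0.5, -0.1, 0.5]
grip_width: 0.0399
```

Contact begins at TCP z 0.0506, exactly where a narrowed cast should stop. One gentle press to confirm.

```bash
python3 -m crank '[{"slide":[0,0,0.001],"dr":[0,0,0],"fingers":0.03},{"slide":[0,0,0],"dr":[0,0,0],"fingers":0.03}]'
python3 -m crank '[{"slide":[0,0,0.001],"dr":[0,0,0],"fingers":0.03},{"slide":[0,0,0],"dr":[0,0,0],"fingers":0.03}]'
```

```text
time_s: 8.75
position: [0.4913, 0.0208, 0.0503]
eef_rot: [0.0, 0.804, 0.595, 0.0]
wrist_force: [-2.4, 0.4, 9.4]
grip_width: 0.0397
time_s: 8.95
position: [0.4915, 0.0208, 0.05]
eef_rot: [0.001, 0.804, 0.595, 0.0]
wrist_force: [-5.8, -0.9, 18.7]
grip_width: 0.0397
```

It is blocked with about 19 N on the wrist and no travel: cast A is narrowed. It comes off and goes to the dish.

```bash
python3 -m crank '[{"slide":[0,0,-0.01],"dr":[0,0,0],"fingers":0.03},{"slide":[0,0,-0.02],"dr":[0,0,0],"fingers":0.03},{"slide":[0,0,-0.04],"dr":[0,0,0],"fingers":0.03},{"slide":[-0.035,0.024,0],"dr":[0,0,0],"fingers":0.03},{"slide":[-0.035,0.024,0],"dr":[0,0,0],"fingers":0.03},{"slide":[-0.035,0.024,0],"dr":[0,0,0],"fingers":0.03},{"slide":[-0.035,0.024,0],"dr":[0,0,0],"fingers":0.03},{"slide":[-0.035,0.024,0],"dr":[0,0,0],"fingers":0.03},{"slide":[-0.035,0.024,0],"dr":[0,0,0],"fingers":0.03},{"slide":[-0.035,0.024,0],"dr":[0,0,0],"fingers":0.03}]'
python3 -m crank '[{"slide":[-0.034,0.022,0],"dr":[0,0,0],"fingers":0.03},{"slide":[0,0,0.03],"dr":[0,0,0],"fingers":0.03},{"slide":[0,0,0.03],"dr":[0,0,0],"fingers":0.03},{"slide":[0,0,0],"dr":[0,0,0],"fingers":0.03},{"slide":[0,0,0],"dr":[0,0,0],"fingers":0.03}]'
python3 - <<'E'
from h import *
c=shot("top","pics/t1.png")
m=cv2.inRange(cv2.cvtColor(c["color"],cv2.COLOR_BGR2HSV),(80,0,0),(110,60,255))
c0=__import__("pickle").load(open("top0.pkl","rb"));g=cv2.cvtColor(c0["color"],cv2.COLOR_BGR2GRAY)
H=cv2.HoughCircles(cv2.GaussianBlur(g,(0,0),1),cv2.HOUGH_GRADIENT,1,30,param1=60,param2=15,minRadius=27,maxRadius=36)
for h in H[0]:
    if abs(h[0]-447)<15 and abs(h[1]-266)<15: print(h,onz(c0,h[0],h[1],.012))
E
```

```text
time_s: 9.95
position: [0.5805, -0.2644, 0.1188]
eef_rot: [-0.0, 0.804, 0.595, 0.0]
wrist_force: [0.4, -0.1, -1.4]
grip_width: 0.0401
time_s: 10.45
position: [0.5914, -0.301, 0.0588]
eef_rot: [-0.001, 0.803, 0.595, -0.0]
wrist_force: [0.2, -0.6, -0.2]
grip_width: 0.0396
[449.5 267.5  32.1] [ 0.58949729 -0.31286397  0.012     ]
```

```bash
python3 -m crank '[{"slide":[0,0,0.025],"dr":[0,0,0],"fingers":0.03},{"slide":[0,0,0.016],"dr":[0,0,0],"fingers":0.03},{"slide":[0,0,0.003],"dr":[0,0,0],"fingers":0.03},{"slide":[0,0,0],"dr":[0,0,0],"fingers":0.03}]'
python3 -m crank '[{"slide":[0,0,0.0015],"dr":[0,0,0],"fingers":0.03},{"slide":[0,0,0.001],"dr":[0,0,0],"fingers":0.03},{"slide":[0,0,0],"dr":[0,0,0],"fingers":0.03}]'
```

```text
time_s: 10.9
position: [0.5916, -0.3013, 0.0149]
eef_rot: [-0.0, 0.804, 0.595, -0.0]
wrist_force: [0.7, 0.4, -0.5]
grip_width: 0.04
time_s: 11.2
position: [0.5918, -0.3016, 0.0127]
eef_rot: [0.0, 0.804, 0.595, 0.0]
wrist_force: [0.6, 0.2, -1.4]
grip_width: 0.0397
```

```bash
python3 -m crank '[{"slide":[0,0,0.001],"dr":[0,0,0],"fingers":0.03},{"slide":[0,0,0],"dr":[0,0,0],"fingers":0.03}]'
python3 -m crank '[{"slide":[0,0,0.001],"dr":[0,0,0],"fingers":0.03},{"slide":[0,0,0],"dr":[0,0,0],"fingers":0.03}]'
```

```text
time_s: 11.4
position: [0.5918, -0.3017, 0.0117]
eef_rot: [0.0, 0.804, 0.595, 0.0]
wrist_force: [0.1, 0.9, 3.1]
grip_width: 0.0401
time_s: 11.6
position: [0.5918, -0.3017, 0.0116]
eef_rot: [0.001, 0.804, 0.595, -0.0]
wrist_force: [-4.0, 1.0, 10.2]
grip_width: 0.04
```

The cast rests on the dish floor. I release, lift and go to cast B.

```bash
python3 -m crank '[{"slide":[0,0,0],"dr":[0,0,0],"fingers":0.068},{"slide":[0,0,0],"dr":[0,0,0],"fingers":0.068},{"slide":[0,0,0],"dr":[0,0,0],"fingers":0.068},{"slide":[0,0,0],"dr":[0,0,0],"fingers":0.068},{"slide":[0,0,-0.02],"dr":[0,0,0],"fingers":0.068},{"slide":[0,0,-0.05],"dr":[0,0,0],"fingers":0.068},{"slide":[0,0,-0.05],"dr":[0,0,0],"fingers":0.0878},{"slide":[0,0,-0.05],"dr":[0,0,0],"fingers":0.0878},{"slide":[0.041,-0.0233,0],"dr":[0,0,0],"fingers":0.0878},{"slide":[0.041,-0.0233,0],"dr":[0,0,0],"fingers":0.0878}]'
python3 -m crank '[{"slide":[0.041,-0.0233,0],"dr":[0,0,0],"fingers":0.0878},{"slide":[0.041,-0.0233,0],"dr":[0,0,0],"fingers":0.0878},{"slide":[0.041,-0.0233,0],"dr":[0,0,0],"fingers":0.0878},{"slide":[0.041,-0.0233,0],"dr":[0,0,0],"fingers":0.0878},{"slide":[0.041,-0.0233,0],"dr":[0,0,0],"fingers":0.0878},{"slide":[0.041,-0.0233,0],"dr":[0,0,0],"fingers":0.0878},{"slide":[0.041,-0.0233,0],"dr":[0,0,0],"fingers":0.0878},{"slide":[0.041,-0.0233,0],"dr":[0,0,0],"fingers":0.0878},{"slide":[0.041,-0.0233,0],"dr":[0,0,0],"fingers":0.0878},{"slide":[0.041,-0.0233,0],"dr":[0,0,0],"fingers":0.0878}]'
python3 -m crank '[{"slide":[0.041,-0.0233,0],"dr":[0,0,0],"fingers":0.0878},{"slide":[0.041,-0.0233,0],"dr":[0,0,0],"fingers":0.0878},{"slide":[0,0,0],"dr":[0,0,0],"fingers":0.0878},{"slide":[0,0,0],"dr":[0,0,0],"fingers":0.0878},{"slide":[0,0,0],"dr":[0,0,0],"fingers":0.0878}]'
python3 - <<'E'
from h import *
import pickle
s=get_state();R=rot(s);print(s["position"],R[:,2].round(4));c=shot("wrist","pics/w6.png");pickle.dump((c,s),open("w6.pkl","wb"))
e=proj(c,[.4538,.3441,.034]);print(e);cast(c,*e,22,s["position"],R)
cv2.imwrite("pics/w6c.png",cv2.resize(c["color"][int(e[1])-50:int(e[1])+90,int(e[0])-75:int(e[0])+75],None,fx=4,fy=4,interpolation=cv2.INTER_CUBIC))
E
```

```text
time_s: 12.6
position: [0.5714, -0.2097, 0.1818]
eef_rot: [0.001, 0.805, 0.594, 0.001]
wrist_force: [0.6, 0.7, -1.1]
grip_width: 0.0876
time_s: 13.6
position: [0.4669, 0.2523, 0.1802]
eef_rot: [0.0, 0.804, 0.595, 0.0]
wrist_force: [1.5, -0.1, -0.6]
grip_width: 0.0881
time_s: 14.1
position: [0.4473, 0.3414, 0.1798]
eef_rot: [0.0, 0.804, 0.595, -0.0]
wrist_force: [0.0, -1.0, -0.4]
grip_width: 0.088
[0.447288   0.34139539 0.1798101 ] [-1.0e-04 -1.2e-03 -1.0e+00]
[333.04085762 234.0253444 ]
px [337.6 234.1  22.4] pos [0.4551 0.348  0.034 ] r mm 20.0 tool d [0.0088 0.0055 0.1458]
```

View pics/w6c.png

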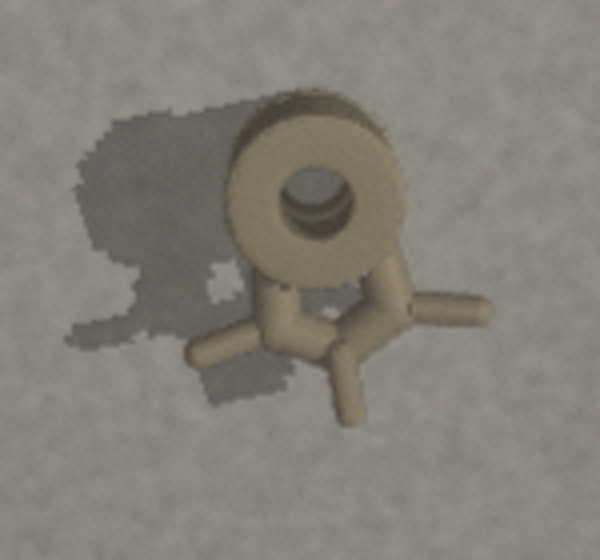

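I've viewed 11 of 12. B is seen with an open bore (drum fit r = 20.0 mm, centre (337.6,234.1)), and its arch is turned about 8° to the tool. I slide, turn by -8° and grasp.

```bash
python3 -m crank '[{"slide":[0.009,0.0055,0.02],"dr":[0,0,0],"fingers":0.0878},{"slide":[0,0,0.04],"dr":[0,0,-8],"fingers":0.0878},{"slide":[0,0,0.04],"dr":[0,0,0],"fingers":0.0878},{"slide":[0,0,0.04],"dr":[0,0,0],"fingers":0.0878},{"slide":[0,0,0.02],"dr":[0,0,0],"fingers":0.0878},{"slide":[0,0,0.012],"dr":[0,0,0],"fingers":0.0878},{"slide":[0,0,0],"dr":[0,0,0],"fingers":0.0878},{"slide":[0,0,0],"dr":[0,0,0],"fingers":0.03},{"slide":[0,0,0],"dr":[0,0,0],"fingers":0.03},{"slide":[0,0,0],"dr":[0,0,0],"fingers":0.03}]'
python3 -m crank '[{"slide":[0,0,0],"dr":[0,0,0],"fingers":0.03},{"slide":[0,0,0],"dr":[0,0,0],"fingers":0.03},{"slide":[0,0,0],"dr":[0,0,0],"fingers":0.03},{"slide":[0,0,0],"dr":[0,0,0],"fingers":0.03}]'
python3 - <<'E'
from h import *
s=get_state();R=rot(s);p=s["position"];print(p,np.degrees(np.arctan2(R[1,0],R[0,0])))
print("cast in tool",(R.T@(np.array([.4551,.348,0])-p)).round(4))
print("to pin1",(R.T@(np.array([.4902,.0216,.056])-p)).round(4))
E
```

```text
time_s: 15.15
position: [0.4555, 0.3501, 0.0094]
eef_rot: [0.0, 0.76, 0.65, 0.001]
wrist_force: [0.6, 0.1, -0.1]
grip_width: 0.0673
time_s: 15.55
position: [0.4547, 0.3493, 0.0083]
eef_rot: [0.0, 0.76, 0.65, -0.0]
wrist_force: [-0.4, -2.0, 2.9]
grip_width: 0.0397
[0.45471783 0.34933707 0.00826175] 81.04494439654238
cast in tool [-0.0013  0.0006  0.0083]
to pin1 [-0.3183  0.0861 -0.0475]
```

```bash
python3 -m crank '[{"slide":[0,0,-0.02],"dr":[0,0,0],"fingers":0.03},{"slide":[0,0,-0.04],"dr":[0,0,0],"fingers":0.03},{"slide":[0,0,-0.045],"dr":[0,0,0],"fingers":0.03},{"slide":[-0.04,0.011,0],"dr":[0,0,0],"fingers":0.03},{"slide":[-0.04,0.011,0],"dr":[0,0,0],"fingers":0.03},{"slide":[-0.04,0.011,0],"dr":[0,0,0],"fingers":0.03},{"slide":[-0.04,0.011,0],"dr":[0,0,0],"fingers":0.03},{"slide":[-0.04,0.011,0],"dr":[0,0,0],"fingers":0.03},{"slide":[-0.04,0.011,0],"dr":[0,0,0],"fingers":0.03},{"slide":[-0.04,0.011,0],"dr":[0,0,0],"fingers":0.03}]'
python3 -m crank '[{"slide":[-0.038,0.0085,0],"dr":[0,0,0],"fingers":0.03},{"slide":[0,0,0],"dr":[0,0,0],"fingers":0.03},{"slide":[0,0,0],"dr":[0,0,0],"fingers":0.03},{"slide":[0,0,0],"dr":[0,0,0],"fingers":0.03}]'
cat > chk.py <<'E'
from h import *
s=get_state();R=rot(s);p=s["position"];print(p,s["wrist_force"],R[:,2].round(4))
print("to pin1 from cast by TCP",(R.T@(np.array([.4902,.0216,.056])-p)-[0,.0006,0]).round(4))
c=shot("wrist","pics/w7.png");z=p[2]+.026;e=proj(c,p+R@[0,.0006,-.026]);print("exp px",e.round(1))
g=cv2.GaussianBlur(cv2.resize(cv2.cvtColor(c["color"],cv2.COLOR_BGR2GRAY),None,fx=4,fy=4,interpolation=cv2.INTER_CUBIC),(0,0),3)
x0,y0=int(4*(e[0]-60)),int(4*(e[1]-60))
H=cv2.HoughCircles(g[y0:y0+480,x0:x0+480],cv2.HOUGH_GRADIENT_ALT,1.5,10,param1=60,param2=.4,minRadius=60,maxRadius=230)
if H is not None:
  for h in H.reshape(-1,H.shape[-1])[:4]:
    U,V=(h[0]+x0)/4,(h[1]+y0)/4;q=onz(c,U,V,z);print("circ",np.round([U,V,h[2]/4],1),"to pin",(R.T@(np.array([.4902,.0216,.056])-q)).round(4))
cv2.imwrite("pics/w7c.png",cv2.resize(c["color"][230:370,250:410],None,fx=4,fy=4,interpolation=cv2.INTER_CUBIC))
E
python3 chk.py
```

```text
time_s: 16.55
position: [0.4871, 0.0595, 0.1131]
eef_rot: [0.0, 0.76, 0.65, 0.0]
wrist_force: [0.4, 0.1, -0.3]
grip_width: 0.0396
time_s: 16.95
position: [0.4896, 0.0235, 0.1132]
eef_rot: [-0.0, 0.76, 0.65, 0.0]
wrist_force: [-0.1, 0.3, -0.2]
grip_width: 0.0398
[0.48959664 0.02351801 0.11322139] [-0.1341414   0.29724908 -0.15198909] [ 2.e-04  7.e-04 -1.e+00]
to pin1 from cast by TCP [-0.0018  0.0003  0.0572]
exp px [327.3 324.3]
```

```bash
python3 -m crank '[{"slide":[-0.0018,0.0003,0.015],"dr":[0,0,0],"fingers":0.03},{"slide":[0,0,0.02],"dr":[0,0,0],"fingers":0.03},{"slide":[0,0,0.012],"dr":[0,0,0],"fingers":0.03},{"slide":[0,0,0],"dr":[0,0,0],"fingers":0.03},{"slide":[0,0,0],"dr":[0,0,0],"fingers":0.03}]'
python3 -m crank '[{"slide":[0,0,0.003],"dr":[0,0,0],"fingers":0.03},{"slide":[0,0,0.003],"dr":[0,0,0],"fingers":0.03},{"slide":[0,0,0],"dr":[0,0,0],"fingers":0.03}]'
python3 -m crank '[{"slide":[0,0,0.003],"dr":[0,0,0],"fingers":0.03},{"slide":[0,0,0],"dr":[0,0,0],"fingers":0.03}]'
python3 -m crank '[{"slide":[0,0,0.003],"dr":[0,0,0],"fingers":0.03},{"slide":[0,0,0],"dr":[0,0,0],"fingers":0.03}]'
```

```text
time_s: 17.5
position: [0.4895, 0.0211, 0.0659]
eef_rot: [-0.0, 0.76, 0.65, -0.0]
wrist_force: [0.6, 0.4, -1.5]
grip_width: 0.0397
time_s: 17.8
position: [0.4898, 0.0203, 0.0601]
eef_rot: [0.0, 0.76, 0.65, 0.0]
wrist_force: [1.0, 0.6, -0.6]
grip_width: 0.0398
time_s: 18.0
position: [0.4896, 0.0203, 0.057]
eef_rot: [-0.0, 0.76, 0.65, -0.0]
wrist_force: [0.5, -0.2, -0.7]
grip_width: 0.0401
time_s: 18.2
position: [0.4895, 0.0203, 0.0538]
eef_rot: [-0.0, 0.76, 0.65, -0.0]
wrist_force: [-0.1, -0.2, -1.1]
grip_width: 0.0399
```

```bash
python3 -m crank '[{"slide":[0.0008,0.0003,0.002],"dr":[0,0,0],"fingers":0.03},{"slide":[0,0,0.002],"dr":[0,0,0],"fingers":0.03},{"slide":[0,0,0],"dr":[0,0,0],"fingers":0.03}]'
python3 -m crank '[{"slide":[0,0,0.002],"dr":[0,0,0],"fingers":0.03},{"slide":[0,0,0],"dr":[0,0,0],"fingers":0.03}]'
python3 -m crank '[{"slide":[0,0,0.002],"dr":[0,0,0],"fingers":0.03},{"slide":[0,0,0],"dr":[0,0,0],"fingers":0.03}]'
```

```text
time_s: 18.5
position: [0.49, 0.0212, 0.0499]
eef_rot: [-0.0, 0.76, 0.65, -0.0]
wrist_force: [-0.3, -0.4, -1.7]
grip_width: 0.0402
time_s: 18.7
position: [0.49, 0.0211, 0.0479]
eef_rot: [-0.0, 0.76, 0.65, -0.0]
wrist_force: [-0.6, 0.2, -0.7]
grip_width: 0.0398
time_s: 18.9
position: [0.49, 0.0211, 0.0459]
eef_rot: [-0.0, 0.76, 0.65, -0.0]
wrist_force: [0.8, 0.3, -1.3]
grip_width: 0.0402
```

It passed the 27 mm stop (TCP would be about 0.051) with no force, so I continue down to about 0.026.

```bash
python3 -m crank '[{"slide":[0,0,0.003],"dr":[0,0,0],"fingers":0.03},{"slide":[0,0,0.003],"dr":[0,0,0],"fingers":0.03},{"slide":[0,0,0],"dr":[0,0,0],"fingers":0.03}]'
python3 -m crank '[{"slide":[0,0,0.003],"dr":[0,0,0],"fingers":0.03},{"slide":[0,0,0.003],"dr":[0,0,0],"fingers":0.03},{"slide":[0,0,0],"dr":[0,0,0],"fingers":0.03}]'
python3 -m crank '[{"slide":[0,0,0.003],"dr":[0,0,0],"fingers":0.03},{"slide":[0,0,0.003],"dr":[0,0,0],"fingers":0.03},{"slide":[0,0,0],"dr":[0,0,0],"fingers":0.03}]'
```

```text
time_s: 19.2
position: [0.4898, 0.0211, 0.0397]
eef_rot: [-0.0, 0.76, 0.65, -0.0]
wrist_force: [-0.6, -0.5, -1.5]
grip_width: 0.0399
time_s: 19.5
position: [0.4898, 0.0211, 0.0337]
eef_rot: [-0.0, 0.76, 0.65, -0.0]
wrist_force: [0.4, 0.0, -1.6]
grip_width: 0.0398
time_s: 19.8
position: [0.4899, 0.0211, 0.0277]
eef_rot: [-0.0, 0.76, 0.65, -0.0]
wrist_force: [-0.7, 1.2, -1.3]
grip_width: 0.0399
```

```bash
python3 -m crank '[{"slide":[0,0,0.002],"dr":[0,0,0],"fingers":0.03},{"slide":[0,0,0],"dr":[0,0,0],"fingers":0.03}]'
python3 -m crank '[{"slide":[0,0,0.001],"dr":[0,0,0],"fingers":0.03},{"slide":[0,0,0],"dr":[0,0,0],"fingers":0.03}]'
python3 -m crank '[{"slide":[0,0,0.001],"dr":[0,0,0],"fingers":0.03},{"slide":[0,0,0],"dr":[0,0,0],"fingers":0.03}]'
```

```text
time_s: 20.0
position: [0.49, 0.0211, 0.0259]
eef_rot: [-0.0, 0.76, 0.65, -0.0]
wrist_force: [-0.6, 0.2, -0.4]
grip_width: 0.0398
time_s: 20.2
position: [0.4901, 0.0212, 0.0251]
eef_rot: [0.0, 0.76, 0.65, -0.0]
wrist_force: [0.2, -0.5, -0.8]
grip_width: 0.0401
time_s: 20.4
position: [0.4902, 0.0212, 0.0243]
eef_rot: [0.0, 0.76, 0.65, 0.0]
wrist_force: [-0.0, -0.3, -0.0]
grip_width: 0.0395
```

```bash
python3 -m crank '[{"slide":[0,0,0.0007],"dr":[0,0,0],"fingers":0.03},{"slide":[0,0,0],"dr":[0,0,0],"fingers":0.03}]'
```

```text
time_s: 20.6
position: [0.4902, 0.0211, 0.0242]
eef_rot: [0.0, 0.76, 0.65, -0.0]
wrist_force: [-3.4, -0.6, 9.9]
grip_width: 0.0401
```

The cast is home on the block (TCP 0.0242 vs 0.0243 expected, about 10 N). I release, lift and check.

```bash
python3 -m crank '[{"slide":[0,0,0],"dr":[0,0,0],"fingers":0.07},{"slide":[0,0,0],"dr":[0,0,0],"fingers":0.07},{"slide":[0,0,0],"dr":[0,0,0],"fingers":0.07},{"slide":[0,0,0],"dr":[0,0,0],"fingers":0.07},{"slide":[0,0,-0.02],"dr":[0,0,0],"fingers":0.07},{"slide":[0,0,-0.04],"dr":[0,0,0],"fingers":0.07},{"slide":[0,0,-0.045],"dr":[0,0,0],"fingers":0.07},{"slide":[0,-0.03,-0.04],"dr":[0,0,0],"fingers":0.07},{"slide":[0,-0.045,0],"dr":[0,0,0],"fingers":0.07},{"slide":[0,0,0],"dr":[0,0,0],"fingers":0.07}]'
python3 - <<'E'
from h import *
s=get_state();print(s["position"],s["wrist_force"])
c=shot("side");im=c["color"];w=shot("wrist")["color"]
a=cv2.resize(im[130:310,330:460],(390,540),interpolation=cv2.INTER_CUBIC)
b=cv2.resize(w,(400,300));t=shot("top")
d=cv2.resize(t["color"][190:340,220:480],(400,240))
cv2.imwrite("pics/end.png",np.hstack([a,np.vstack([b,d])]))
for n,p in[("cast on pin, top",[.4902,.0216,.05]),("dish cast",[.592,-.302,.038])]: print(n,"side px",proj(c,p).round(1),"top px",proj(t,p).round(1))
E
```

```text
time_s: 21.6
position: [0.4115, 0.033, 0.1686]
eef_rot: [0.001, 0.76, 0.65, -0.002]
wrist_force: [0.7, -0.5, 0.4]
grip_width: 0.0701
[0.41154012 0.03297552 0.16861083] [ 0.66975415 -0.49110553  0.42149956]
cast on pin, top side px [372.2 271. ] top px [308.9 304. ]
dish cast side px [414.9 158.2] top px [447.9 264.5]
```

View pics/end.png

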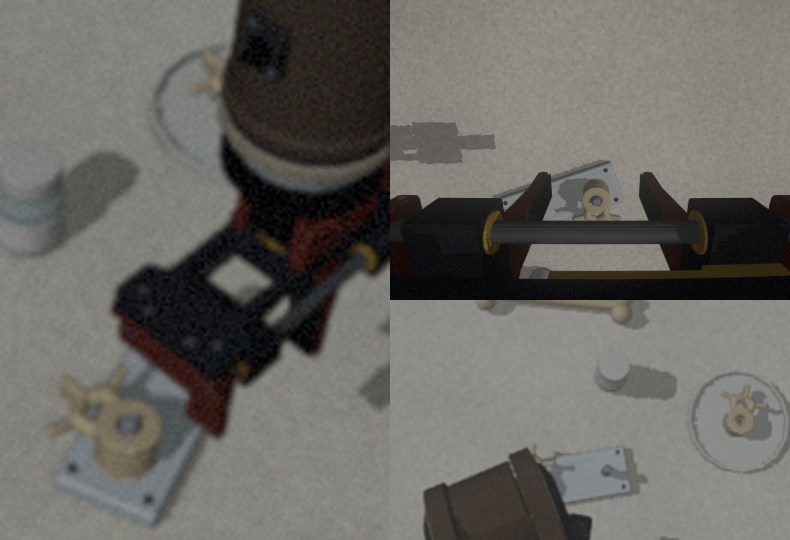

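The final views show B flat and fully down on pin 1, with the pin end protruding through its bore. A lies flat near the middle of the dish. The jar and bone are in place and the gripper is clear. Handing in.

```bash
python3 -c "
from cell import finish_job; print(finish_job())"
```

```text
the job is handed in; nothing more can be done
None
```

Both casts were tried on pin 1. The one that fits is home on it, the narrowed one is in the round dish, and the job was handed in at about 22 s of the 72 s allowed.

- **Far cast (started near x 0.68, y 0.19):** it stopped with its underside about 27 mm above the block. I stopped pressing at about 19 N on the wrist, and the close-up had already shown a ring in its bore. I took it off and set it flat in the dish, about 6 mm from my estimate of the dish's centre.
- **Near cast (started near x 0.455, y 0.348):** it slid past that height with no force and came to rest on the block, with the TCP at 0.0242 m against 0.0243 m expected and about 10 N at contact. I released it there.

**Last checks:** the last pictures show the fitting cast flat with the pin end in its bore, the other flat in the dish, and the gripper clear. The jar and the part of the long bone in view looked undisturbed. I did not re-measure them, and the bottle was not in the last pictures, but no path went close to it.

**What failed or disagreed:**
- My first move command was refused because its rows lacked keys, so nothing moved.
- Automatic circle fitting failed on the held casts, so I centred the first by reading pixels and the second by the TCP reading.
- The two fixed cameras differed by about 10 mm on several rough points. I took the gauge and casts from the wrist camera; the dish position rests on the fixed views, well within its 60 mm tolerance.

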